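# Clear the lens-blocking bench

### The arm

A 7-joint arm with a two-finger parallel gripper is mounted at the origin on the work surface. World frame = base frame: x ahead of the robot, y to its left, z up, the work surface at z = 0. Lengths are in m, angles in rad, forces in N, time in s.
With the tool pointing down it reaches from about 0.425 to 0.825 m from the base axis. Payload 3.6 kg.
Tool frame: the origin (TCP) lies between the finger pads; the fingertips stand 14 mm ahead of it and the grasp point (between the pads) lies 5 mm behind it (robot.finger_overhang is the distance from the TCP to the fingertips, in m); z points along the fingers, y is the line along which they close (so a half turn about z gives the same grasp; the last joint's range is limited). The gripper opens to 93 mm and grips with 3 to 60 N. Pads are 15 mm wide; open, the fingers measure 128 mm over their backs; the gripper's body (75 mm by 188 mm) begins 65 mm behind the grasp point.
Start: joints at [1.151, 0.615, -0.013, 1.423, 0.008, 1.103, -0.04], TCP at [0.249, -0.6, 0.233] pointing down, gripper open.
Joint ranges: [-3.12, 3.12], [-0.3, 2.06], [-1.34, 1.32], [0.26, 2.42], [-1.36, 4.5], [0.01, 1.98], [-2.84, 2.84]. Speed limits (rad/s): [2.79, 2.79, 3.14, 3.14, 3.14, 3.14, 3.14].

### API

Orientations are given as a unit quaternion [x, y, z, w].
In Python, from rig import robot, optics, finish_job gives the robot as it stands.
- The arm moves only by the shell command python3 -m pendant 'ROWS' [FORCE]. ROWS is JSON, a list of rows, each a list of 7 numbers: the turn, a rotation vector about the tool's x, y, z as a fraction of full scale, then the shift along the tool's x, y, z as a fraction of full scale, then the opening, from -1 (shut) to 1 (fully open). In form: [[rx, ry, rz, dx, dy, dz, grip], ...]. A call has 1 to 20 rows; each row is the pose to reach, as a shift and turn from the pose commanded when the call began, along the tool's axes at that moment; what a row does not reach only later rows make up. Full scale, the value 1, is 0.15 m for a shift and 60 degrees for a turn. A row lasts 1/10 s, in which the tool goes at most 50 mm and 8.59 degrees, less where a joint would pass 70% of its speed; a pose out of reach is approached as far as the arm can. A call with a number of a shift or a turn outside -1 to 1 is refused whole. A call with a gripper value outside its range is refused whole. The fingers move at their own pace and stop on an object; FORCE is the grip in N (left out, the last holds). Time passes only in rows, so rows that repeat a pose let the fingers close. It gives the time, the measured TCP pose, the force, the opening and the grip force at its end, in the units of the state.
- robot.read_state(): the state, without advancing time (a new reading comes with each control period).
- optics.camera(name): name is "scene" or "top" or "wrist"; returns a dict with "image" (400x640x3 uint8, red, green, blue), "K" (3x3 intrinsics, pixels), "cam_to_world" (4x4, takes a point from camera to world coordinates). Camera axes: x right, y up, looking along -z (the intrinsics and any distortion apply to the point x, -y, -z); pixel columns grow to the right and rows downward; lengths in m; the calibration is good to about 2 mm. A picture is of the moment at which its call begins. There is no depth.
- finish_job(): hands the job in; it is judged then, once.
The state is a dict: "time_s": time; "joint_pos": joint angles; "joint_velocities": joint speeds; "joint_efforts": joint torques, N m; "ee_pos": TCP position; "eef_rot": TCP orientation; "force": force on the tool from outside, world axes, zero at the start; "wrist_torque": the same for the moment, N m; "finger_gap": finger opening in m; "gripper_force": force on a finger pad.
Only numpy, scipy, OpenCV 4.12 (cv2) and the standard library are available. Lean on these libraries where they do the work, as an engineer would, in place of code of your own. Each camera call takes 0.05 s, during which the arm holds its last target. There are 200 camera calls.

### The job

Sort the loose parts on the optician's bench: lay the two uncut lenses flat in the two-bay tray, one in each bay, stand both lens blocks upright in the small undivided tray, and slide the chart plate flat under the bar of the light box until it is fully home. Set the lenses down rather than dropping them, and leave the spectacles and their case where they are.

Things in the scene. Friction and masses are not known exactly. Their poses are not given: they have to be found in the camera images.
- lens_a: uncut spectacle lens, a round greenish glass disc lying flat (sizes in mm): 56 diameter, 13 thick at its straight rim, slightly domed to 16 in the middle, about 45 g. Origin: centre of its flat underside, z up. The two lenses are alike.
- lens_b: uncut spectacle lens, a round greenish glass disc lying flat (sizes in mm): 56 diameter, 13 thick at its straight rim, slightly domed to 16 in the middle, about 45 g. Origin: centre of its flat underside, z up. The two lenses are alike.
- block_a: lens block, a small dark steel piece standing upright (sizes in mm): round foot 34 diameter and 8 high, round stem 22 diameter above it, 34 high in all, about 50 g. Origin: centre of its underside, z up along the stem. The two blocks are alike.
- block_b: lens block, a small dark steel piece standing upright (sizes in mm): round foot 34 diameter and 8 high, round stem 22 diameter above it, 34 high in all, about 50 g. Origin: centre of its underside, z up along the stem. The two blocks are alike.
- plate: centring chart plate, flat aluminium with a black cross and two edge lines on top, about 110 g (sizes in mm): 100 long (x) by 56 wide (y) by 5 thick, with an upright grip block on it, 24 long (x), 14 wide (y), its top 35 above the plate's underside, centred at x = -36. Origin: centre of its underside; +x points away from the grip block, towards the nose that goes in first.
- lens_tray: fixed grey tray with two equal bays side by side along its x, one lens to each (sizes in mm): outside 156 (x) by 124 (y) by 12 high, walls, divider and floor 4 thick. Each bay is 72 (x) by 116 (y) inside, their centres at x = +38 and x = -38, y = 0. Origin: centre of its underside.
- block_tray: fixed grey tray, smaller, with one undivided bay for both lens blocks (sizes in mm): outside 118 (x) by 78 (y) by 12 high, walls and floor 4 thick; 110 by 70 inside. Origin: centre of its underside.
- station: fixed light box (mm); floor: x -95 to 60, 96 wide (y), top at z 6. Side guides: x -20 to 60, inner faces y +-36, tops z 18. Steel bar across: x 0 to 22, underside z 20, top z 32. Lamp housing 40 high is the stop, face x 60. The plate goes in flat, nose first, along +x under the bar; home: nose at the stop, its origin at x 10, y 0, z 6. Origin: underside, centre line, below bar front.
- spectacles: bystander, to be left alone: folded black spectacles standing on the bench, 138 mm long (x), 28 wide (y), 40 high. Origin: centre of the underside.
- case: bystander, to be left alone: closed black spectacle case, 152 mm long (x), 58 wide (y), 36 high. Origin: centre of the underside.
Things that resemble listed ones, but are neither listed nor needed, are in the scene too. What is shaped like the lens_a but orange or pink is not meant.

How it is judged:
By the outcome, as a careful person would: the job done as asked, in the order asked, and still so for the second after the job is handed in, with the robot touching nothing.
It also fails if it takes over 144 s, if anything falls off the work surface, if the arm or the gripper's body presses on something with over 40 N, if the wrist force passes 120 N, or if a joint passes its speed limit or range.

## Working session

There is one attempt and no reset: what is moved stays moved. The work goes in short steps, Python scripts to look and compute and a shell command to move; the robot and the scene stay as the last step left them, time stands still between calls to the robot, and variables do not carry over. Pictures are saved under pics/ and viewed, at most 16 in all, crops included, and the job is handed in when it is done.

```bash
ls; mkdir -p pics
python3 - <<'E'
from rig import robot, optics
import cv2,numpy as np,pickle
d={}
for n in("top","scene"):
    c=optics.camera(n);d[n]=c
    cv2.imwrite(f"pics/{n}0.png",c["image"][:,:,::-1])
    print(n,{k:(np.round(v,4).tolist()) for k,v in c.items() if k!="image"})
pickle.dump(d,open("d0.pkl","wb"))
print(robot.read_state())
E
```

```text
pics
top {'K': [[375.7155, 0.0, 319.8355], [0.0, 375.7155, 202.485], [0.0, 0.0, 1.0]], 'cam_to_world': [[-0.0169, 0.9811, -0.1929, 0.3215], [-0.9998, -0.0192, -0.0102, 0.0104], [-0.0138, 0.1927, 0.9812, 1.026], [0.0, 0.0, 0.0, 1.0]]}
scene {'K': [[365.7444, 0.0, 320.532], [0.0, 365.7444, 202.0067], [0.0, 0.0, 1.0]], 'cam_to_world': [[0.859, -0.3415, 0.3814, 0.9053], [0.5118, 0.556, -0.6549, -0.6014], [0.0116, 0.7577, 0.6525, 0.6672], [0.0, 0.0, 0.0, 1.0]]}
{'time_s': 0.1, 'joint_pos': array([ 1.15146171,  0.61578311, -0.01265349,  1.42472043,  0.00814038,
        1.1033968 , -0.04041487]), 'joint_velocities': array([-0.00057297, -0.00292228,  0.0004657 , -0.00465577, -0.00075806,
        0.00095124, -0.00165249]), 'joint_efforts': array([ 1.51192038e-03, -4.60042119e+01,  2.10139216e-01, -1.66244262e+01,
       -6.12026313e-02,  1.69564923e-02,  1.21611633e-04]), 'ee_pos': array([ 0.24858794, -0.59985881,  0.23162849]), 'eef_rot': array([ 9.80761779e-01,  1.95205171e-01, -2.40673185e-04, -1.10250037e-03]), 'force': array([ 0.31558141, -0.62928297,  1.00836955]), 'wrist_torque': array([0.0262793 , 0.04780003, 0.03269105]), 'gripper_force': 0.0, 'finger_gap': 0.09295586618714469}
```

View pics/top0.png

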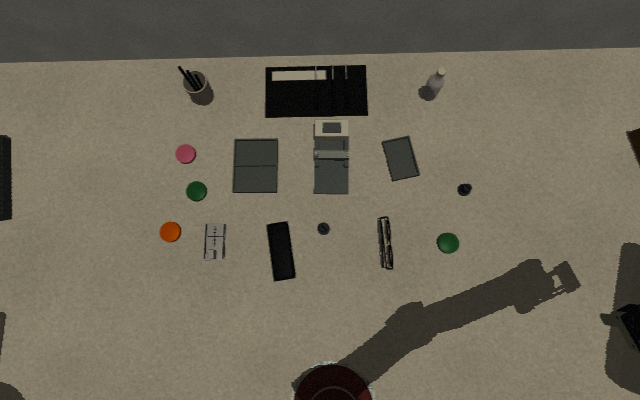

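View pics/scene0.png

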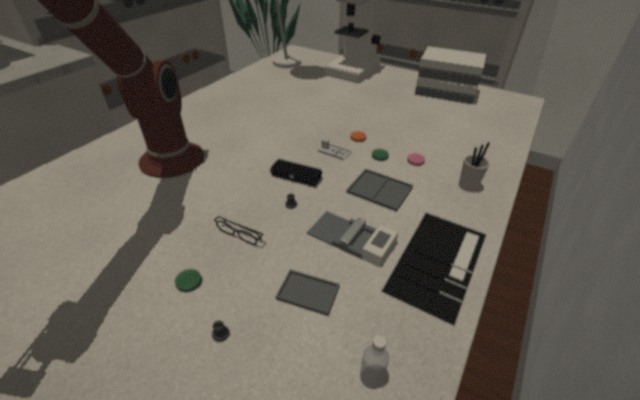

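Top view candidates:
- **Green discs:** (196,191) and (448,243) fit the lenses. The pink disc at (186,154) and the orange one at (170,232) have the wrong colour.
- **Dark steel blocks:** (323,228) and (464,189).
- **Plate:** (215,242), with its grip end at about (211,253).
- **Trays:** lens tray at (256,166), block tray at (400,158).
- **Light box:** (331,157), with its bar across row 153 and its lamp at the top.
- **Bystanders:** case at (281,251), spectacles at (386,243).

I'll measure these and check them in an enlarged crop.

```bash
cat > h.py <<'E'
import numpy as np,cv2
from rig import robot,optics
def ray(c,uv,z):
    uv=np.asarray(uv,float);K=c["K"];T=c["cam_to_world"]
    d=np.array([(uv[0]-K[0,2])/K[0,0],-(uv[1]-K[1,2])/K[1,1],-1.0])
    d=T[:3,:3]@d;o=T[:3,3]
    return (o+d*(z-o[2])/d[2])
def proj(c,p):
    T=c["cam_to_world"];q=T[:3,:3].T@(np.asarray(p,float)-T[:3,3])
    return c["K"][:2,:2].diagonal()*np.array([q[0],-q[1]])/-q[2]+c["K"][:2,2]
def blobs(mask,amin=30):
    n,l,s,ce=cv2.connectedComponentsWithStats(mask.astype(np.uint8))
    return [(s[i,4],ce[i],cv2.minAreaRect(np.argwhere(l==i)[:,::-1].astype(np.float32))) for i in range(1,n) if s[i,4]>=amin]
def green(im):
    r,g,b=[im[...,i].astype(int) for i in range(3)]
    return (g>r+25)&(g>b+15)
E
python3 - <<'E'
from h import *
import pickle
d=pickle.load(open("d0.pkl","rb"));c=d["top"];im=c["image"]
for a,ce,r in blobs(green(im)): print("lens",a,ce.round(1),ray(c,ce,.011).round(4))
m=im.max(2)<45
for a,ce,r in blobs(m,40):
    if 120<ce[1]<290 and 150<ce[0]<480: print("dark",a,ce.round(1),ray(c,ce,.017).round(4),r)
g=im.astype(int)
m=(im.max(2)<100)&(im.max(2)-im.min(2)<20)
for a,ce,r in blobs(m,200):
    if 120<ce[1]<220 and 150<ce[0]<480: print("grey",a,ce.round(1),ray(c,ce,.012).round(4),[ray(c,p,.012)[:2].round(4).tolist() for p in cv2.boxPoints(r)])
crop=im[110:290,150:480,::-1];cv2.imwrite("pics/crop1.png",cv2.resize(crop,None,fx=2.42,fy=2.42,interpolation=cv2.INTER_CUBIC))
E
```

```text
lens 278 [195.7 190.5] [0.5617 0.3661 0.011 ]
lens 327 [448.2 242.5] [ 0.4047 -0.3216  0.011 ]
dark 91 [406.5 150.1] [ 0.665  -0.2245  0.017 ] ((406.9479675292969, 149.9072265625), (44.59820556640625, 19.171175003051758), 42.27368927001953)
dark 48 [254.  140.1] [0.7039 0.2045 0.017 ] ((254.8881072998047, 140.0083770751953), (2.991598129272461, 40.11234664916992), 85.71085357666016)
dark 75 [332.2 158.7] [ 0.6442 -0.0156  0.017 ] ((330.5, 159.0), (2.0, 33.0), 90.0)
dark 126 [463.9 189.1] [ 0.5496 -0.3747  0.017 ] ((464.0, 189.5), (11.0, 12.0), 90.0)
dark 45 [255. 192.] [0.5529 0.1994 0.017 ] ((254.5, 191.5), (1.0, 43.0), 90.0)
dark 133 [381.9 241.3] [ 0.4108 -0.1434  0.017 ] ((383.0, 242.0), (50.0, 8.0), 90.0)
dark 67 [387.5 230. ] [ 0.4407 -0.1599  0.017 ] ((388.0, 230.5), (4.0, 21.0), 0.0)
dark 1225 [280.6 250.9] [0.3899 0.1281 0.017 ] ((280.6308898925781, 250.75836181640625), (57.373802185058594, 21.909025192260742), 81.57302856445312)
dark 104 [323.  228.2] [0.4491 0.0136 0.017 ] ((323.0, 228.5), (11.0, 10.0), 90.0)
dark 84 [389.6 257.5] [ 0.3675 -0.1617  0.017 ] ((388.5, 256.5), (23.0, 7.0), 90.0)
grey 1981 [330.5 164.6] [ 0.6284 -0.0108  0.012 ] [[0.7507, 0.0368], [0.7484, -0.0635], [0.5432, -0.0571], [0.5451, 0.0395]]
grey 1224 [400.1 158.1] [ 0.6434 -0.2066  0.012 ] [[0.6953, -0.1537], [0.7158, -0.2359], [0.5933, -0.2583], [0.5735, -0.1779]]
grey 2443 [255.1 165.4] [0.6307 0.2013 0.012 ] [[0.7134, 0.2687], [0.7106, 0.14], [0.5528, 0.1392], [0.5553, 0.2642]]
```

View pics/crop1.png

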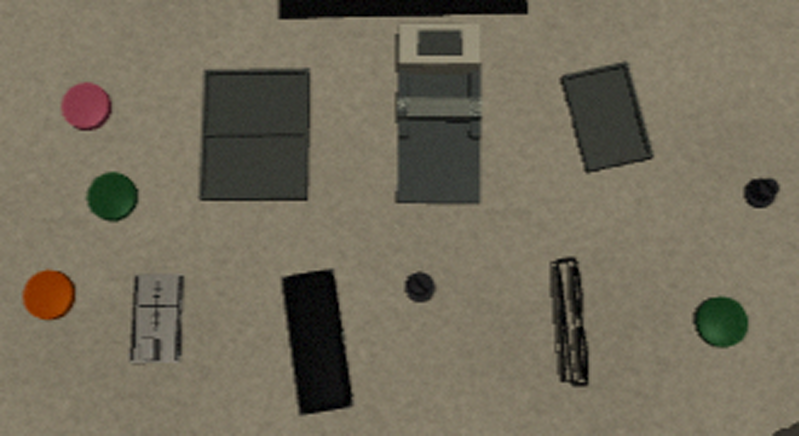

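The crop confirms both green discs as the lenses; the pink and orange ones are decoys. Plate nose points to image-up (+x), with the grip at the lower left. I'll start with the right-hand lens.

```bash
cat >> h.py <<'E'
from scipy.spatial.transform import Rotation as R
def go(x,y,z,yaw=None,cur=None):
    """print pendant numbers from present pose to target; yaw=world heading of tool x (deg)"""
    s=robot.read_state();q=R.from_quat(s["eef_rot"]);M=q.as_matrix()
    d=M.T@(np.array([x,y,z])-s["ee_pos"])
    h=np.degrees(np.arctan2(M[1,0],M[0,0]))
    print("shift",(d/.15).round(3),"yaw",h.round(2),"rz",None if yaw is None else round(-(yaw-h)/60,3),"tilt",M[:,2].round(3),"pos",s["ee_pos"].round(4),"t",s["time_s"])
E
python3 -m pendant '[[0,0,0.375,0.835,-0.657,0,1],[0,0,0.375,0.835,-0.657,0,1],[0,0,0.375,0.835,-0.657,0,1],[0,0,0.375,0.835,-0.657,0,1],[0,0,0.375,0.835,-0.657,0,1],[0,0,0.375,0.835,-0.657,0,1]]' && python3 -m pendant '[[0,0,0,0.52,-0.927,0,1],[0,0,0,0.52,-0.927,0,1],[0,0,0,0.52,-0.927,0,1],[0,0,0,0.52,-0.927,0,1],[0,0,0,0.52,-0.927,0,1],[0,0,0,0.52,-0.927,0,1],[0,0,0,0.52,-0.927,0,1]]'
python3 - <<'E'
from h import *
c=optics.camera("wrist");cv2.imwrite("pics/w1.png",c["image"][:,:,::-1])
print(c["cam_to_world"].round(3))
for a,ce,r in blobs(green(c["image"]),100): print(a,ce,ray(c,ce,.012).round(4),ray(c,r[0],.012).round(4))
go(.405,-.322,.1,0)
E
```

```text
time_s: 0.7
ee_pos: [0.3256, -0.4628, 0.2326]
eef_rot: [1.0, -0.001, -0.001, 0.001]
force: [-0.0, -1.3, -0.7]
finger_gap: 0.0928
gripper_force: 0.0
time_s: 1.4
ee_pos: [0.403, -0.3254, 0.2326]
eef_rot: [1.0, -0.003, -0.0, 0.001]
force: [-0.4, 0.6, -0.4]
finger_gap: 0.0933
gripper_force: 0.0
[[-0.006  0.97   0.242  0.469]
 [-1.    -0.007  0.001 -0.326]
 [ 0.002 -0.242  0.97   0.385]
 [ 0.     0.     0.     1.   ]]
1889 [312.84383272 175.17257808] [ 0.4056 -0.3194  0.012 ] [ 0.4053 -0.3194  0.012 ]
shift [ 0.013 -0.021  0.884] yaw -0.28 rz -0.005 tilt [-0.001 -0.001 -1.   ] pos [ 0.4032 -0.3251  0.2326] t 1.45
```

View pics/w1.png

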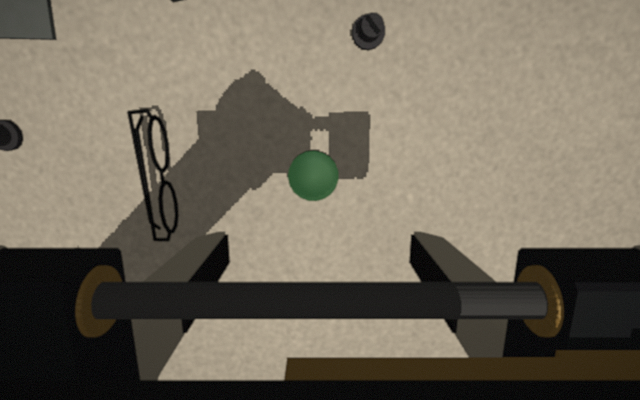

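Wrist view shows the lens at (313,175), with the spectacles clear to the left (155,175). I'll descend and grip.

```bash
python3 -m pendant '[[0,0,0,0.015,-0.037,1,1],[0,0,0,0.015,-0.037,1,1],[0,0,0,0.015,-0.037,1,1],[0,0,0,0.015,-0.037,1,1],[0,0,0,0.015,-0.037,1,1],[0,0,0,0.015,-0.037,1,1]]' >/dev/null&& python3 -m pendant '[[0,0,0,0,0,0.2,1],[0,0,0,0,0,0.35,1],[0,0,0,0,0,0.435,1],[0,0,0,0,0,0.435,1],[0,0,0,0,0,0.435,1],[0,0,0,0,0,0.435,1],[0,0,0,0,0,0.435,-1],[0,0,0,0,0,0.435,-1],[0,0,0,0,0,0.435,-1],[0,0,0,0,0,0.435,-1],[0,0,0,0,0,0.435,-1],[0,0,0,0,0,0.435,-1],[0,0,0,0,0,0.435,-1],[0,0,0,0,0,0.435,-1],[0,0,0,0,0,0.435,-1]]' 18
```

```text
time_s: 3.55
ee_pos: [0.4071, -0.3169, 0.0174]
eef_rot: [1.0, 0.0, 0.0, 0.0]
force: [0.8, 0.3, 0.1]
finger_gap: 0.0551
gripper_force: 18.0
```

```bash
python3 -m pendant '[[0,0,0,0,0,-0.1,-1],[0,0,0,0,0,-0.3,-1],[0,0,0,0,0,-0.6,-1],[0,0,0,0,0,-0.9,-1],[0,0,0,0,0,-0.9,-1],[0,0,0,0,0,-0.9,-1]]' && for i in 1; do python3 -m pendant '[[0,0,0,0.1,-0.2,0,-1],[0,0,0,0.2,-0.4,0,-1],[0,0,0,0.3,-0.6,0,-1],[0,0,0,0.4,-0.9,0,-1],[0,0,0,0.4,-0.9,0,-1]]'; python3 -m pendant '[[0,0,0,0.1,-0.2,0,-1],[0,0,0,0.2,-0.4,0,-1],[0,0,0,0.3,-0.6,0,-1],[0,0,0,0.4,-0.9,0,-1],[0,0,0,0.4,-0.9,0,-1]]'; python3 -m pendant '[[0,0,0,0.1,-0.2,0,-1],[0,0,0,0.2,-0.4,0,-1],[0,0,0,0.3,-0.6,0,-1],[0,0,0,0.4,-0.9,0,-1],[0,0,0,0.4,-0.9,0,-1],[0,0,0,0.4,-0.9,0,-1],[0,0,0,0.4,-0.9,0,-1]]'; done
python3 - <<'E'
from h import *
c=optics.camera("wrist");cv2.imwrite("pics/w2.png",c["image"][:,:,::-1])
go(.669,.2013,.15,0)
im=c["image"]
m=(im.max(2)<110)&(im.max(2).astype(int)-im.min(2)<20);m[230:]=0
for a,ce,r in blobs(m,800): print(a,ce.round(),[ray(c,p,.012)[:2].round(4).tolist() for p in cv2.boxPoints(r)])
E
```

```text
time_s: 4.15
ee_pos: [0.4072, -0.3168, 0.1531]
eef_rot: [1.0, 0.0, 0.001, 0.0]
force: [-0.3, -0.3, -1.1]
finger_gap: 0.0549
gripper_force: 18.0
time_s: 4.65
ee_pos: [0.4684, -0.1728, 0.1502]
eef_rot: [1.0, 0.007, -0.002, -0.004]
force: [0.8, -0.8, -0.5]
finger_gap: 0.0552
gripper_force: 18.0
time_s: 5.15
ee_pos: [0.5278, -0.0378, 0.1503]
eef_rot: [1.0, 0.007, -0.001, -0.003]
force: [-1.3, 0.4, -0.8]
finger_gap: 0.0552
gripper_force: 18.0
time_s: 5.85
ee_pos: [0.5859, 0.0861, 0.151]
eef_rot: [1.0, -0.001, -0.002, 0.001]
force: [-0.7, 0.1, -0.5]
finger_gap: 0.055
gripper_force: 18.0
shift [ 0.551 -0.772  0.007] yaw -0.15 rz -0.002 tilt [-0.002 -0.002 -1.   ] pos [0.5861 0.0858 0.1514] t 5.9
11353 [204. 150.] [[0.7084, 0.2615], [0.7124, 0.1384], [0.5547, 0.1401], [0.5497, 0.2809]]
2110 [382. 148.] [[0.5768, 0.0413], [0.7073, 0.0375], [0.7061, 0.0169], [0.5752, 0.0183]]
1801 [619. 125.] [[0.5828, -0.1601], [0.6981, -0.1469], [0.6966, -0.1653], [0.581, -0.1805]]
```

View pics/w2.png

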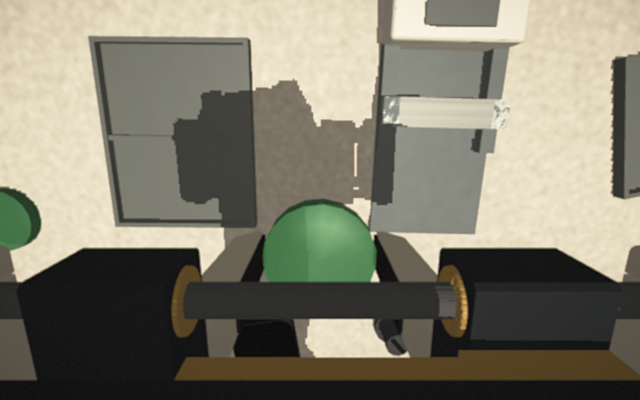

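The lens is held level. Lens tray corners at (91,38), (248,39), (256,226), (117,225); divider on row 135. The station bar is at about (445,112).

Run:
```python
from h import *
c=optics.camera("wrist")
P=np.array([ray(c,p,.012) for p in [(91,38),(248,39),(256,226),(117,225)]])
print(P.round(4),P.mean(0).round(4), ray(c,(109,134),.012),ray(c,(252,136),.012))
print("st",[ray(c,p,.006).round(4) for p in [(371,230),(474,233)]],[ray(c,p,.032).round(4) for p in [(384,97),(508,101)]])
```

```text
[[0.7112 0.2625 0.012 ]
 [0.7101 0.1402 0.012 ]
 [0.5568 0.1413 0.012 ]
 [0.5582 0.2646 0.012 ]] [0.6341 0.2022 0.012 ] [0.63762618 0.25967097 0.012     ] [0.63555943 0.14087614 0.012     ]
st [array([0.5505, 0.0379, 0.006 ]), array([ 0.5472, -0.0563,  0.006 ])] [array([0.6654, 0.0358, 0.032 ]), array([ 0.6622, -0.0586,  0.032 ])]
```

```bash
python3 -m pendant '[[0,0,0,0.2,-0.25,0,-1],[0,0,0,0.4,-0.5,0,-1],[0,0,0,0.58,-0.773,0,-1],[0,0,0,0.58,-0.773,0,-1],[0,0,0,0.58,-0.773,0.2,-1],[0,0,0,0.58,-0.773,0.4,-1],[0,0,0,0.58,-0.773,0.6,-1],[0,0,0,0.58,-0.773,0.667,-1],[0,0,0,0.58,-0.773,0.667,-1],[0,0,0,0.58,-0.773,0.667,-1]]'
python3 - <<'E'
from h import *
go(.673,.2017,.0215,0)
E
```

```text
time_s: 6.95
ee_pos: [0.675, 0.2036, 0.0538]
eef_rot: [1.0, -0.0, 0.001, -0.0]
force: [0.7, 0.3, -0.0]
finger_gap: 0.0553
gripper_force: 18.0
shift [-0.014  0.013  0.215] yaw -0.04 rz -0.001 tilt [ 0.002  0.    -1.   ] pos [0.675  0.2036 0.0538] t 6.95
```

```bash
python3 -m pendant '[[0,0,0,-0.014,0.013,0.07,-1],[0,0,0,-0.014,0.013,0.13,-1],[0,0,0,-0.014,0.013,0.17,-1],[0,0,0,-0.014,0.013,0.19,-1],[0,0,0,-0.014,0.013,0.2,-1],[0,0,0,-0.014,0.013,0.205,-1],[0,0,0,-0.014,0.013,0.21,-1],[0,0,0,-0.014,0.013,0.215,-1],[0,0,0,-0.014,0.013,0.215,-1]]'
```

```text
time_s: 7.85
ee_pos: [0.672, 0.2023, 0.0215]
eef_rot: [1.0, 0.0, 0.0, -0.0]
force: [-1.6, 0.1, 5.1]
finger_gap: 0.0553
gripper_force: 18.0
```

```bash
python3 -m pendant '[[0,0,0,0,0,0,0.45],[0,0,0,0,0,0,0.45],[0,0,0,0,0,0,0.45],[0,0,0,0,0,0,0.45],[0,0,0,0,0,-0.1,0.45],[0,0,0,0,0,-0.3,0.45],[0,0,0,0,0,-0.6,0.45],[0,0,0,0,0,-0.9,0.45],[0,0,0,0,0,-0.95,1],[0,0,0,0,0,-0.95,1]]' && python3 -m pendant '[[0,0,0,-0.2,-0.3,0,1],[0,0,0,-0.4,-0.5,0,1],[0,0,0,-0.73,-0.8,0,1],[0,0,0,-0.73,-0.8,0,1],[0,0,0,-0.73,-0.8,0,1],[0,0,0,-0.73,-0.8,0,1]]'
python3 - <<'E'
from h import *
for n in("wrist","top"):
    c=optics.camera(n)
    for a,ce,r in blobs(green(c["image"]),100): print(n,a,ce.round(),ray(c,ce,.012).round(4),ray(c,r[0],.016).round(4))
    if n=="wrist": cv2.imwrite("pics/w3.png",c["image"][:,:,::-1])
go(.5617,.3661,.1,0)
E
```

```text
time_s: 8.85
ee_pos: [0.6734, 0.2025, 0.1664]
eef_rot: [1.0, 0.0, 0.003, -0.001]
force: [0.2, 0.1, -0.3]
finger_gap: 0.0791
gripper_force: 0.0
time_s: 9.45
ee_pos: [0.5633, 0.3202, 0.1619]
eef_rot: [1.0, -0.001, 0.0, 0.001]
force: [0.9, 0.4, 0.2]
finger_gap: 0.0928
gripper_force: 0.0
wrist 3912 [464.  63.] [0.671  0.2001 0.012 ] [0.6706 0.2016 0.016 ]
wrist 2894 [266. 192.] [0.5626 0.3675 0.012 ] [0.5633 0.3669 0.016 ]
top 290 [256. 152.] [0.6709 0.2007 0.012 ] [0.6687 0.2    0.016 ]
top 304 [196. 191.] [0.5615 0.3656 0.012 ] [0.5609 0.3642 0.016 ]
shift [-0.021 -0.316  0.414] yaw -0.26 rz -0.004 tilt [ 0.001 -0.003 -1.   ] pos [0.5645 0.3189 0.1622] t 9.55
```

View pics/w3.png

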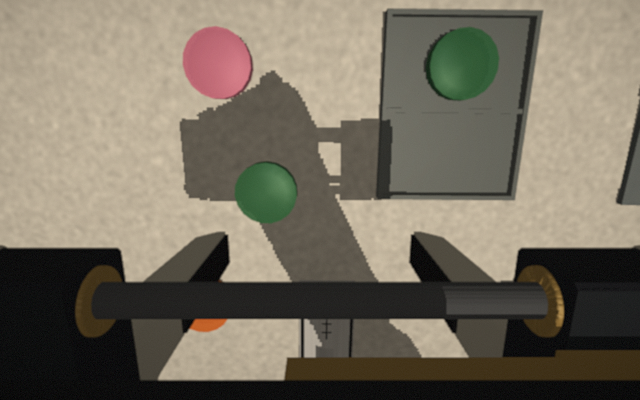

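Wrist view: first lens is seated in the far bay (464,63). The second green lens is at (266,192), clear of pink (217,62) and orange (208,320).

```bash
python3 -m pendant '[[0,0,0,-0.015,-0.317,0,1],[0,0,0,-0.015,-0.317,0,1],[0,0,0,-0.015,-0.317,0.3,1],[0,0,0,-0.015,-0.317,0.6,1],[0,0,0,-0.015,-0.317,0.85,1],[0,0,0,-0.015,-0.317,0.95,1],[0,0,0,-0.015,-0.317,0.967,1],[0,0,0,-0.015,-0.317,0.967,1],[0,0,0,-0.015,-0.317,0.967,1],[0,0,0,-0.015,-0.317,0.967,1],[0,0,0,-0.015,-0.317,0.967,-1],[0,0,0,-0.015,-0.317,0.967,-1],[0,0,0,-0.015,-0.317,0.967,-1],[0,0,0,-0.015,-0.317,0.967,-1],[0,0,0,-0.015,-0.317,0.967,-1],[0,0,0,-0.015,-0.317,0.967,-1],[0,0,0,-0.015,-0.317,0.967,-1],[0,0,0,-0.015,-0.317,0.967,-1]]' 18 && python3 -m pendant '[[0,0,0,0,0,-0.1,-1],[0,0,0,0,0,-0.3,-1],[0,0,0,0,0,-0.5,-1],[0,0,0,0,0,-0.5,-1],[0,0,0,0,0,-0.5,-1]]'
python3 - <<'E'
from h import *
go(.597,.2023,.0215,0)
E
```

```text
time_s: 11.35
ee_pos: [0.56, 0.3697, 0.0176]
eef_rot: [1.0, 0.0, -0.0, 0.0]
force: [0.6, -0.5, -0.5]
finger_gap: 0.0553
gripper_force: 18.0
time_s: 11.85
ee_pos: [0.5605, 0.3701, 0.094]
eef_rot: [1.0, 0.0, 0.001, -0.001]
force: [-0.6, -0.2, -0.4]
finger_gap: 0.0553
gripper_force: 18.0
shift [0.243 1.119 0.482] yaw 0.01 rz 0.0 tilt [ 0.002  0.001 -1.   ] pos [0.5605 0.3701 0.094 ] t 11.85
```

```bash
python3 -m pendant '[[0,0,0,0.1,0.25,0,-1],[0,0,0,0.2,0.5,0,-1],[0,0,0,0.23,0.7,0,-1],[0,0,0,0.23,0.7,0,-1]]' >/dev/null && python3 -m pendant '[[0,0,0,0,0.2,0,-1],[0,0,0,0,0.4,0,-1],[0,0,0,0,0.42,0,-1],[0,0,0,0,0.42,0.2,-1],[0,0,0,0,0.42,0.3,-1],[0,0,0,0,0.42,0.3,-1],[0,0,0,0,0.42,0.3,-1]]'
python3 - <<'E'
from h import *
go(.595,.2023,.0215,0)
E
```

```text
time_s: 12.95
ee_pos: [0.5942, 0.2029, 0.0471]
eef_rot: [1.0, 0.001, -0.001, -0.0]
force: [-0.6, 0.1, -0.5]
finger_gap: 0.0556
gripper_force: 18.0
shift [0.006 0.004 0.171] yaw 0.09 rz 0.002 tilt [-0.001  0.    -1.   ] pos [0.5942 0.2029 0.0471] t 12.95
```

```bash
python3 -m pendant '[[0,0,0,0,0,0.05,-1],[0,0,0,0,0,0.09,-1],[0,0,0,0,0,0.12,-1],[0,0,0,0,0,0.14,-1],[0,0,0,0,0,0.155,-1],[0,0,0,0,0,0.162,-1],[0,0,0,0,0,0.168,-1],[0,0,0,0,0,0.173,-1],[0,0,0,0,0,0.173,-1]]' && python3 -m pendant '[[0,0,0,0,0,0,0.45],[0,0,0,0,0,0,0.45],[0,0,0,0,0,0,0.45],[0,0,0,0,0,0,0.45],[0,0,0,0,0,-0.1,0.45],[0,0,0,0,0,-0.3,0.45],[0,0,0,0,0,-0.6,0.45],[0,0,0,0,0,-0.9,0.45],[0,0,0,0,0,-1,0.3],[0,0,0,0,0,-1,0.3]]' && python3 -m pendant '[[0,0,0,-0.2,0.3,0,0],[0,0,0,-0.4,0.5,0,0],[0,0,0,-0.7,0.8,0,0],[0,0,0,-0.7,0.8,0,0],[0,0,0,-0.7,0.8,0,0]]' && python3 -m pendant '[[0,0,0,-0.1,0.3,0,0],[0,0,0,-0.25,0.46,0,0],[0,0,0,-0.25,0.46,0,0],[0,0,0,-0.25,0.46,0,0]]'
python3 - <<'E'
from h import *
c=optics.camera("wrist");im=c["image"];cv2.imwrite("pics/w4.png",im[:,:,::-1])
m=(im.max(2)<60);m[235:]=0
for a,ce,r in blobs(m,100): print(a,ce.round(),ray(c,ce,.02).round(4))
go(.449,.0136,.1,0)
c=optics.camera("top")
for a,ce,r in blobs(green(c["image"]),100): print(a,ce.round(),ray(c,ce,.015).round(4))
E
```

```text
time_s: 13.85
ee_pos: [0.5946, 0.2018, 0.0217]
eef_rot: [1.0, 0.0, 0.0, -0.0]
force: [-0.9, -0.0, -0.7]
finger_gap: 0.0554
gripper_force: 18.0
time_s: 14.85
ee_pos: [0.5968, 0.2023, 0.1763]
eef_rot: [1.0, 0.0, 0.004, -0.002]
force: [-0.7, -0.1, -0.8]
finger_gap: 0.0613
gripper_force: 0.0
time_s: 15.35
ee_pos: [0.4875, 0.0796, 0.1711]
eef_rot: [1.0, -0.002, -0.001, 0.001]
force: [0.6, -0.3, -0.4]
finger_gap: 0.0467
gripper_force: 0.0
time_s: 15.75
ee_pos: [0.4536, 0.0139, 0.1716]
eef_rot: [1.0, 0.001, 0.001, -0.001]
force: [0.2, 0.0, -0.1]
finger_gap: 0.0463
gripper_force: 0.0
420 [24. 32.] [0.5855 0.2529 0.02  ]
356 [121.  32.] [0.5857 0.1744 0.02  ]
266 [168.  36.] [0.5829 0.137  0.02  ]
338 [545.  21.] [ 0.5943 -0.1685  0.02  ]
124 [636.   9.] [ 0.6028 -0.2397  0.02  ]
930 [502. 201.] [ 0.4449 -0.1531  0.02  ]
106 [ 33. 202.] [0.4433 0.2745 0.02  ]
4026 [185. 206.] [0.4399 0.1357 0.02  ]
859 [318. 190.] [0.4548 0.0146 0.02  ]
shift [-0.034  0.007  0.477] yaw 0.15 rz 0.003 tilt [ 0.002  0.001 -1.   ] pos [0.4539 0.0146 0.1716] t 15.8
283 [255. 152.] [0.6699 0.2002 0.015 ]
299 [255. 177.] [0.5963 0.1998 0.015 ]
```

View pics/w4.png

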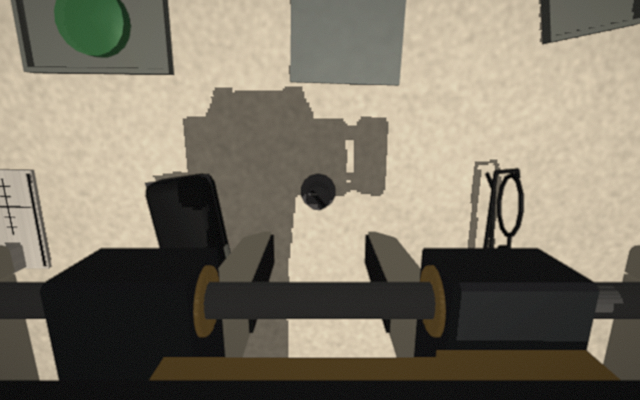

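Both lenses are in their bays (top view 255,152 and 255,177). The block is at wrist (318,190), between the case (185,206) and the spectacles (502,201), so a narrow opening clears both.

```bash
python3 -m pendant '[[0,0,0,-0.015,0.003,0,0],[0,0,0,-0.015,0.003,0.3,0],[0,0,0,-0.015,0.003,0.6,0],[0,0,0,-0.015,0.003,0.6,0],[0,0,0,-0.015,0.003,0.6,0]]'
python3 - <<'E'
from h import *
go(.4515,.0142,.027,0)
c=optics.camera("wrist");im=c["image"]
m=(im.max(2)<60);m[240:]=0
for a,ce,r in blobs(m,100): print(a,ce.round(),r,ray(c,ce,.015).round(4))
cv2.imwrite("pics/w5.png",im[:,:,::-1])
E
```

```text
time_s: 16.35
ee_pos: [0.45, 0.0128, 0.0816]
eef_rot: [1.0, 0.001, -0.001, -0.0]
force: [0.1, -0.5, 0.7]
finger_gap: 0.0461
gripper_force: 0.0
shift [ 0.01  -0.009  0.364] yaw 0.07 rz 0.001 tilt [-0.001  0.    -1.   ] pos [0.45   0.0128 0.0816] t 16.35
529 [23. 13.] ((22.188522338867188, 13.426231384277344), (17.028905868530273, 47.629722595214844), 50.194427490234375) [0.5735 0.1832 0.015 ]
634 [90. 31.] ((55.5, 25.0), (50.0, 111.0), 90.0) [0.5639 0.1464 0.015 ]
1247 [579. 207.] ((579.2582397460938, 213.8401641845703), (55.31734085083008, 56.313228607177734), 84.80557250976562) [ 0.4576 -0.1587  0.015 ]
1869 [315. 214.] ((315.8999938964844, 213.70001220703125), (49.0, 47.80000305175781), 53.13010025024414) [0.4529 0.015  0.015 ]
4647 [128. 217.] ((126.5, 214.5), (49.0, 111.0), 90.0) [0.4505 0.1396 0.015 ]
```

View pics/w5.png

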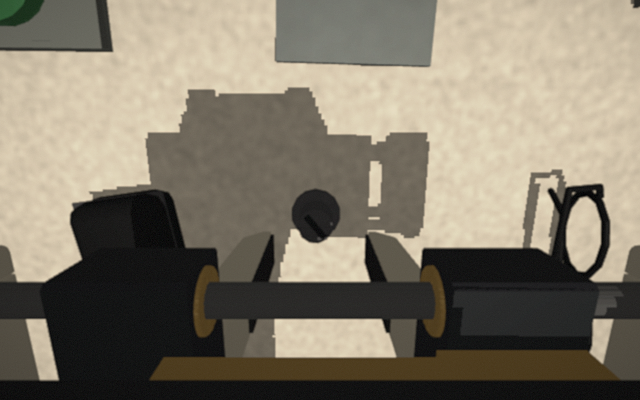

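Block foot is at (316,213), centred between the fingers. Lower and grip.

```bash
python3 -m pendant '[[0,0,0,0.01,-0.01,0.15,0],[0,0,0,0.01,-0.01,0.28,0],[0,0,0,0.01,-0.01,0.35,0],[0,0,0,0.01,-0.01,0.364,0],[0,0,0,0.01,-0.01,0.364,0],[0,0,0,0.01,-0.01,0.364,0],[0,0,0,0.01,-0.01,0.364,-1],[0,0,0,0.01,-0.01,0.364,-1],[0,0,0,0.01,-0.01,0.364,-1],[0,0,0,0.01,-0.01,0.364,-1],[0,0,0,0.01,-0.01,0.364,-1],[0,0,0,0.01,-0.01,0.364,-1],[0,0,0,0.01,-0.01,0.364,-1]]' 20 && python3 -m pendant '[[0,0,0,0,0,-0.15,-1],[0,0,0,0,0,-0.4,-1],[0,0,0,0,0,-0.7,-1],[0,0,0,0,0,-0.7,-1]]' && python3 -m pendant '[[0,0,0,0.2,0.3,0,-1],[0,0,0,0.4,0.6,0,-1],[0,0,0,0.6,0.9,0,-1],[0,0,0,0.6,0.9,0,-1],[0,0,0,0.6,0.9,0,-1]]'
python3 - <<'E'
from h import *
c=optics.camera("wrist");im=c["image"];cv2.imwrite("pics/w6.png",im[:,:,::-1])
go(.6445,-.2065,.1,10.5)
m=(im.max(2)<110)&(im.max(2).astype(int)-im.min(2)<20);m[235:]=0
for a,ce,r in blobs(m,800): print(a,ce.round(),[ray(c,p,.012)[:2].round(4).tolist() for p in cv2.boxPoints(r)])
E
```

```text
time_s: 17.7
ee_pos: [0.4515, 0.0139, 0.0272]
eef_rot: [1.0, 0.0, 0.0, -0.0]
force: [-0.0, 0.8, 3.8]
finger_gap: 0.0214
gripper_force: 20.0
time_s: 18.1
ee_pos: [0.4547, 0.0136, 0.1363]
eef_rot: [1.0, -0.0, 0.005, -0.0]
force: [0.8, -0.5, -1.8]
finger_gap: 0.0214
gripper_force: 20.0
time_s: 18.6
ee_pos: [0.5412, -0.124, 0.1307]
eef_rot: [1.0, -0.002, -0.001, 0.001]
force: [-0.4, 0.2, -0.3]
finger_gap: 0.0214
gripper_force: 20.0
shift [0.696 0.568 0.202] yaw -0.07 rz -0.176 tilt [-0.003  0.001 -1.   ] pos [ 0.5403 -0.1212  0.1307] t 18.65
7562 [203. 130.] [[0.6464, 0.0414], [0.6882, -0.0617], [0.5736, -0.1136], [0.5215, -0.0006]]
2033 [432.  87.] [[0.6865, -0.1557], [0.6973, -0.2316], [0.5927, -0.2613], [0.5796, -0.1777]]
1324 [622. 184.] [[0.5688, -0.3478], [0.5686, -0.3779], [0.5367, -0.3849], [0.5369, -0.3539]]
909 [319. 225.] [[0.5299, -0.1015], [0.5297, -0.1465], [0.5115, -0.1467], [0.5118, -0.101]]
```

View pics/w6.png

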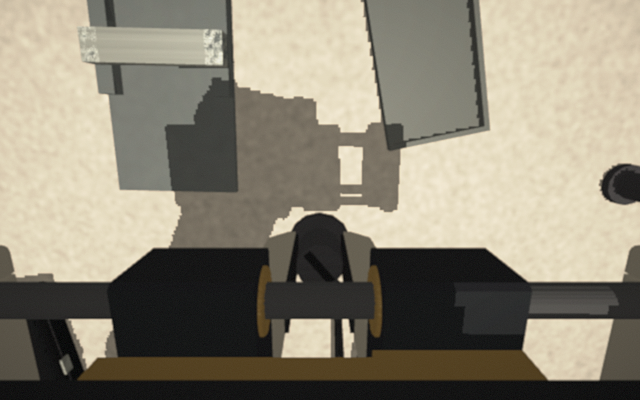

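The block is held. The block tray's near corners are at (388,151) and (488,129), the second block at (625,183), and the station floor front at (120,190)–(238,192).

Run:
```python
from h import *
c=optics.camera("wrist")
A=ray(c,(388,151),.012)[:2];B=ray(c,(488,129),.012)[:2];e=(B-A)/np.linalg.norm(B-A)
print(A,B,np.linalg.norm(B-A)); ux=np.array([-e[1],e[0]]);yaw=np.degrees(np.arctan2(ux[1],ux[0]))
C=(A+B)/2+.059*ux;print("yaw",yaw,"ctr",C)
for s in(28,-28):
    p=C+s/1000*ux;go(p[0],p[1],.1,yaw);print(p)
print([ray(c,p,.006).round(4) for p in [(120,190),(238,192)]])
```

```text
[ 0.57905645 -0.17550989] [ 0.59576846 -0.25179077] 0.07809010393948401
yaw 12.357412913856844 ctr [ 0.64504552 -0.20102378]
shift [0.883 0.504 0.202] yaw 0.07 rz -0.205 tilt [-0.003  0.002 -1.   ] pos [ 0.54   -0.1196  0.1309] t 18.7
[ 0.67239681 -0.19503152]
shift [0.518 0.584 0.203] yaw 0.07 rz -0.205 tilt [-0.003  0.002 -1.   ] pos [ 0.54   -0.1196  0.1309] t 18.7
[ 0.61769424 -0.20701604]
[array([0.547 , 0.0423, 0.006 ]), array([ 0.5451, -0.0547,  0.006 ])]
```

```bash
python3 -m pendant '[[0,0,0,0.3,0.2,0,-1],[0,0,0,0.6,0.4,0,-1],[0,0,0,0.88,0.52,0,-1],[0,0,0,0.88,0.52,0,-1],[0,0,0,0.88,0.52,0.2,-1],[0,0,0,0.88,0.52,0.4,-1],[0,0,0,0.88,0.52,0.5,-1],[0,0,0,0.88,0.52,0.5,-1],[0,0,0,0.88,0.52,0.5,-1]]'
python3 - <<'E'
from h import *
go(.672,-.198,.0312,0)
E
```

```text
time_s: 19.6
ee_pos: [0.6737, -0.1981, 0.0578]
eef_rot: [1.0, 0.001, 0.0, -0.0]
force: [0.7, -0.2, -0.2]
finger_gap: 0.0217
gripper_force: 20.0
shift [-0.011 -0.001  0.178] yaw 0.08 rz 0.001 tilt [ 0.001  0.    -1.   ] pos [ 0.6737 -0.1981  0.0578] t 19.6
```

```bash
python3 -m pendant '[[0,0,0,-0.01,0,0.06,-1],[0,0,0,-0.01,0,0.11,-1],[0,0,0,-0.01,0,0.145,-1],[0,0,0,-0.01,0,0.16,-1],[0,0,0,-0.01,0,0.17,-1],[0,0,0,-0.01,0,0.178,-1],[0,0,0,-0.01,0,0.18,-1],[0,0,0,-0.01,0,0.18,-1]]' && python3 -m pendant '[[0,0,0,0,0,0,0],[0,0,0,0,0,0,0],[0,0,0,0,0,0,0],[0,0,0,0,0,-0.15,0],[0,0,0,0,0,-0.4,0],[0,0,0,0,0,-0.7,0],[0,0,0,0,0,-0.7,0]]' && python3 -m pendant '[[0,0,0,-0.2,0.3,0,0],[0,0,0,-0.4,0.6,0,0],[0,0,0,-0.6,0.9,0,0],[0,0,0,-0.6,0.9,0,0]]' && python3 -m pendant '[[0,0,0,-0.2,0.27,0,0],[0,0,0,-0.2,0.27,0.2,0],[0,0,0,-0.2,0.27,0.3,0],[0,0,0,-0.2,0.27,0.3,0],[0,0,0,-0.2,0.27,0.3,0]]'
python3 - <<'E'
from h import *
c=optics.camera("wrist");im=c["image"];cv2.imwrite("pics/w7.png",im[:,:,::-1])
m=(im.max(2)<60);m[240:]=0
for a,ce,r in blobs(m,100): print(a,ce.round(),r,ray(c,ce,.015).round(4))
go(.5496,-.3747,.027,0)
E
```

```text
time_s: 20.4
ee_pos: [0.6718, -0.1992, 0.0313]
eef_rot: [1.0, 0.0, -0.0, -0.0]
force: [-2.8, 0.9, 5.4]
finger_gap: 0.0213
gripper_force: 20.0
time_s: 21.1
ee_pos: [0.6767, -0.2009, 0.1427]
eef_rot: [1.0, -0.0, 0.007, 0.002]
force: [0.7, 0.7, 0.6]
finger_gap: 0.0466
gripper_force: 0.0
time_s: 21.5
ee_pos: [0.576, -0.3432, 0.1348]
eef_rot: [1.0, -0.006, -0.002, 0.003]
force: [-0.3, -1.0, -0.5]
finger_gap: 0.0463
gripper_force: 0.0
time_s: 22.0
ee_pos: [0.5536, -0.3725, 0.0897]
eef_rot: [1.0, 0.002, 0.0, -0.001]
force: [0.2, 0.9, 0.1]
finger_gap: 0.0463
gripper_force: 0.0
2847 [33. 26.] ((36.5, 30.0), (60.0, 73.0), 90.0) [ 0.672  -0.1998  0.015 ]
1082 [124.  73.] ((124.07801055908203, 74.47547912597656), (158.335693359375, 7.277611255645752), 72.55281066894531) [ 0.6453 -0.2508  0.015 ]
923 [ 20. 111.] ((18.795080184936523, 108.25409698486328), (124.05772399902344, 8.583629608154297), 68.62937927246094) [ 0.6222 -0.1815  0.015 ]
1729 [325. 215.] ((324.5, 215.0), (48.0, 45.0), 90.0) [ 0.5539 -0.3765  0.015 ]
shift [-0.029  0.011  0.423] yaw 0.18 rz 0.003 tilt [ 0.002  0.001 -1.   ] pos [ 0.5539 -0.373   0.0905] t 22.05
```

View pics/w7.png

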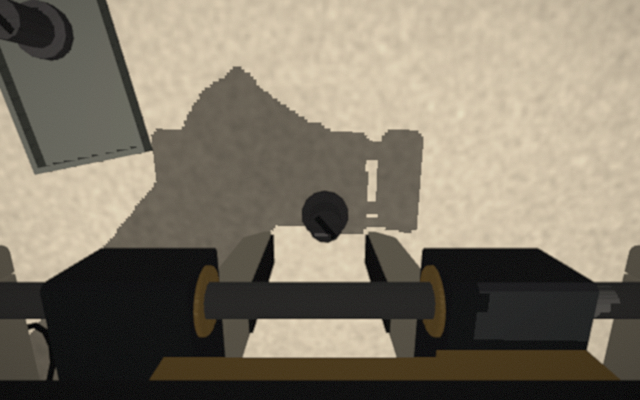

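Block 1 stands upright in the tray (35,28). Block 2 is at (325,215).

```bash
python3 -m pendant '[[0,0,0,-0.01,0.02,0.15,0],[0,0,0,-0.01,0.02,0.3,0],[0,0,0,-0.01,0.02,0.4,0],[0,0,0,-0.01,0.02,0.423,0],[0,0,0,-0.01,0.02,0.423,0],[0,0,0,-0.01,0.02,0.423,0],[0,0,0,-0.01,0.02,0.423,-1],[0,0,0,-0.01,0.02,0.423,-1],[0,0,0,-0.01,0.02,0.423,-1],[0,0,0,-0.01,0.02,0.423,-1],[0,0,0,-0.01,0.02,0.423,-1],[0,0,0,-0.01,0.02,0.423,-1],[0,0,0,-0.01,0.02,0.423,-1]]' 20 && python3 -m pendant '[[0,0,0,0,0,-0.15,-1],[0,0,0,0,0,-0.4,-1],[0,0,0,0,0,-0.5,-1],[0,0,0,0,0,-0.5,-1]]' && python3 -m pendant '[[0,0,0,0.2,-0.3,0,-1],[0,0,0,0.4,-0.6,0,-1],[0,0,0,0.43,-0.9,0,-1],[0,0,0,0.43,-0.9,0,-1],[0,0,0,0.43,-0.9,0,-1]]'
python3 - <<'E'
from h import *
c=optics.camera("wrist")
go(.6174,-.2094,.06,0)
E
```

```text
time_s: 23.35
ee_pos: [0.5506, -0.3777, 0.0269]
eef_rot: [1.0, 0.0, 0.0, -0.0]
force: [-1.2, 0.6, 2.9]
finger_gap: 0.0215
gripper_force: 20.0
time_s: 23.75
ee_pos: [0.5519, -0.379, 0.104]
eef_rot: [1.0, -0.0, 0.002, 0.002]
force: [0.3, -0.7, -1.2]
finger_gap: 0.0212
gripper_force: 20.0
time_s: 24.25
ee_pos: [0.6146, -0.2393, 0.0994]
eef_rot: [1.0, 0.003, -0.002, -0.001]
force: [-0.2, -1.3, -0.4]
finger_gap: 0.0218
gripper_force: 20.0
shift [ 0.025 -0.222  0.265] yaw 0.05 rz 0.001 tilt [-0.003 -0.    -1.   ] pos [ 0.6138 -0.2426  0.0998] t 24.3
```

```bash
python3 -m pendant '[[0,0,0,0.012,-0.222,0,-1],[0,0,0,0.012,-0.222,0,-1],[0,0,0,0.012,-0.222,0.15,-1],[0,0,0,0.012,-0.222,0.3,-1],[0,0,0,0.012,-0.222,0.38,-1],[0,0,0,0.012,-0.222,0.42,-1],[0,0,0,0.012,-0.222,0.44,-1],[0,0,0,0.012,-0.222,0.45,-1],[0,0,0,0.012,-0.222,0.455,-1],[0,0,0,0.012,-0.222,0.457,-1],[0,0,0,0.012,-0.222,0.457,-1]]'
```

```text
time_s: 25.4
ee_pos: [0.6171, -0.2094, 0.0336]
eef_rot: [1.0, 0.0, 0.0, 0.0]
force: [0.1, -0.5, -0.5]
finger_gap: 0.0214
gripper_force: 20.0
```

```bash
python3 -m pendant '[[0,0,0,0,0,0.008,-1],[0,0,0,0,0,0.014,-1],[0,0,0,0,0,0.017,-1],[0,0,0,0,0,0.017,-1]]' && python3 -m pendant '[[0,0,0,0,0,0,0],[0,0,0,0,0,0,0],[0,0,0,0,0,0,0],[0,0,0,0,0,-0.15,0],[0,0,0,0,0,-0.4,0],[0,0,0,0,0,-0.7,0],[0,0,0,0,0,-1,0],[0,0,0,0,0,-1,0]]' && python3 -m pendant '[[0,0,0,-0.1,-0.3,0,0],[0,0,0,-0.3,-0.6,0,0],[0,0,0,-0.4,-0.87,0,0],[0,0,0,-0.4,-0.87,0,0]]' >/dev/null && python3 -m pendant '[[0,0,0,-0.1,-0.3,0,0],[0,0,0,-0.3,-0.6,0,0],[0,0,0,-0.4,-0.87,0,0],[0,0,0,-0.4,-0.87,0,0]]' >/dev/null && python3 -m pendant '[[0,0,0,-0.1,-0.3,0,0],[0,0,0,-0.3,-0.6,0,0],[0,0,0,-0.4,-0.87,0,0],[0,0,0,-0.4,-0.87,0,0]]' >/dev/null && python3 -m pendant '[[0,0,0,-0.1,-0.3,0,0],[0,0,0,-0.3,-0.6,0,0],[0,0,0,-0.4,-0.8,0,0],[0,0,0,-0.4,-0.8,0,0],[0,0,0,-0.4,-0.8,0,0]]'
python3 - <<'E'
from h import *
c=optics.camera("wrist");im=c["image"];cv2.imwrite("pics/w8.png",im[:,:,::-1])
go(.37,.305,.1,0)
t=optics.camera("top");print("grip top",ray(t,(211,253),.035))
E
```

```text
time_s: 25.8
ee_pos: [0.6168, -0.2094, 0.0309]
eef_rot: [1.0, 0.0, 0.0, -0.0]
force: [-0.4, 1.2, 3.0]
finger_gap: 0.0217
gripper_force: 20.0
time_s: 26.6
ee_pos: [0.621, -0.2111, 0.1881]
eef_rot: [1.0, -0.0, 0.007, 0.002]
force: [1.3, 0.2, -0.1]
finger_gap: 0.0464
gripper_force: 0.0
time_s: 28.3
ee_pos: [0.3771, 0.3018, 0.1801]
eef_rot: [1.0, 0.001, 0.0, 0.0]
force: [-0.5, -0.8, -0.1]
finger_gap: 0.0468
gripper_force: 0.0
shift [-0.052 -0.03   0.534] yaw -0.09 rz -0.001 tilt [ 0.    -0.001 -1.   ] pos [0.3777 0.3006 0.1802] t 28.35
grip top [0.38657117 0.30921    0.035     ]
```

View pics/w8.png

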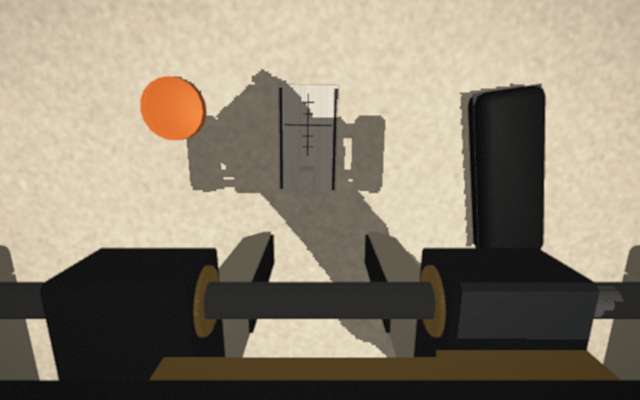

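The plate's edge lines run at columns 281 and 335, rows 88–189, between the orange disc (172,107) and the case (510,165). The grip is in shadow around (308,178), so I'll enlarge it.

Run:
```python
from h import *
c=optics.camera("wrist");im=c["image"]
m=(im.max(2)<50);m[215:]=0
for a,ce,r in blobs(m,80):
    if 250<ce[0]<360: print(a,r,[ray(c,p,.005)[:2].round(4).tolist() for p in cv2.boxPoints(r)])
g=cv2.cvtColor(im,cv2.COLOR_RGB2GRAY)[70:210,240:380]
g=cv2.createCLAHE(6,(4,4)).apply(cv2.resize(g,None,fx=4,fy=4,interpolation=cv2.INTER_CUBIC))
cv2.imwrite("pics/w9.png",g)
```

```text
210 ((278.4999084472656, 138.99253845214844), (100.01871490478516, 2.223633289337158), 89.14490509033203) [[0.4678, 0.3376], [0.4678, 0.3356], [0.3751, 0.3371], [0.3751, 0.3393]]
151 ((331.6041259765625, 154.00216674804688), (2.166196584701538, 70.04729461669922), 1.1934894323349) [[0.3749, 0.289], [0.4411, 0.2879], [0.4411, 0.2859], [0.3748, 0.2869]]
```

View pics/w9.png

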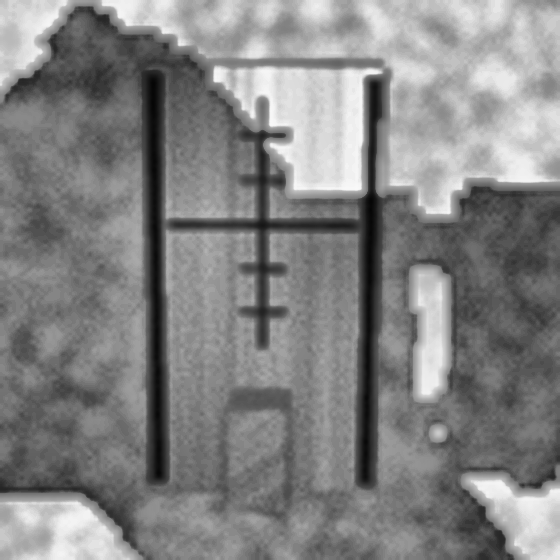

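The grip shows clearly: top face centred at about (304.5,185), front base edge at row 167.5, nose edge at row 85.5.

Run:
```python
from h import *
c=optics.camera("wrist")
print("griptop",ray(c,(304.5,185),.035),"front base",ray(c,(305,167.5),.005),"nose",ray(c,(310,85.5),.005),"cross",ray(c,(305.5,126),.005))
go(.383,.311,.027,-1)
```

```text
griptop [0.38494815 0.31223235 0.035     ] front base [0.3960411 0.312766  0.005    ] nose [0.4707294  0.30716084 0.005     ] cross [0.43489412 0.3117404  0.005     ]
shift [ 0.033 -0.074  1.023] yaw -0.22 rz 0.013 tilt [ 0.    -0.001 -1.   ] pos [0.378  0.3001 0.1804] t 28.5
```

```bash
python3 -m pendant '[[0,0,0.013,0.04,-0.08,0.3,0],[0,0,0.013,0.04,-0.08,0.6,0],[0,0,0.013,0.04,-0.08,0.6,0],[0,0,0.013,0.04,-0.08,0.6,0]]'
python3 - <<'E'
from h import *
go(.3845,.3122,.023,-1)
E
```

```text
time_s: 28.9
ee_pos: [0.3832, 0.3128, 0.0906]
eef_rot: [1.0, -0.008, -0.0, 0.001]
force: [-0.2, 0.4, 0.2]
finger_gap: 0.0465
gripper_force: 0.0
shift [0.009 0.003 0.451] yaw -0.89 rz 0.002 tilt [-0.001 -0.001 -1.   ] pos [0.3832 0.3128 0.0906] t 28.9
```

```bash
python3 -m pendant '[[0,0,0,0.008,0.002,0.2,0],[0,0,0,0.008,0.002,0.35,0],[0,0,0,0.008,0.002,0.43,0],[0,0,0,0.008,0.002,0.451,0],[0,0,0,0.008,0.002,0.451,0],[0,0,0,0.008,0.002,0.451,0],[0,0,0,0.008,0.002,0.451,-1],[0,0,0,0.008,0.002,0.451,-1],[0,0,0,0.008,0.002,0.451,-1],[0,0,0,0.008,0.002,0.451,-1],[0,0,0,0.008,0.002,0.451,-1],[0,0,0,0.008,0.002,0.451,-1],[0,0,0,0.008,0.002,0.451,-1],[0,0,0,0.008,0.002,0.451,-1]]' 45 && python3 -m pendant '[[0,0,0,0,0,-0.1,-1],[0,0,0,0,0,-0.25,-1],[0,0,0,0,0,-0.5,-1],[0,0,0,0,0,-0.75,-1],[0,0,0,0,0,-0.75,-1]]' && python3 -m pendant '[[0,0,0,0.2,0,0,-1],[0,0,0,0.4,-0.0,0,-1],[0,0,0,0.6,0.2,0,-1],[0,0,0,0.7,0.5,0,-1],[0,0,0,0.7,0.7,0,-1],[0,0,0,0.7,0.7,0,-1]]' && python3 -m pendant '[[0,0,0,0,0.2,0,-1],[0,0,0,0,0.5,0,-1],[0,0,0,0,0.7,0,-1],[0,0,0,0,0.7,0,-1],[0,0,0,0,0.7,0,-1]]'
python3 - <<'E'
from h import *
import pickle
c=optics.camera("wrist");im=c["image"];cv2.imwrite("pics/w10.png",im[:,:,::-1])
pickle.dump(c,open("w10.pkl","wb"))
go(.55,-.008,.1,-1.4)
E
```

```text
time_s: 30.3
ee_pos: [0.3838, 0.3137, 0.0229]
eef_rot: [1.0, -0.007, -0.0, -0.0]
force: [0.1, -1.1, 2.3]
finger_gap: 0.0137
gripper_force: 45.0
time_s: 30.8
ee_pos: [0.3863, 0.3158, 0.1394]
eef_rot: [1.0, -0.007, 0.004, -0.003]
force: [-0.2, 0.1, -1.1]
finger_gap: 0.0138
gripper_force: 45.0
time_s: 31.4
ee_pos: [0.4874, 0.2001, 0.1338]
eef_rot: [1.0, -0.012, -0.002, 0.003]
force: [0.4, 0.0, -1.4]
finger_gap: 0.0133
gripper_force: 45.0
time_s: 31.9
ee_pos: [0.4855, 0.1026, 0.1347]
eef_rot: [1.0, -0.007, -0.001, -0.0]
force: [0.7, 0.1, -1.6]
finger_gap: 0.0136
gripper_force: 45.0
shift [0.438 0.741 0.23 ] yaw -0.68 rz 0.012 tilt [-0.001  0.001 -1.   ] pos [0.4856 0.1038 0.1348] t 31.95
```

View pics/w10.png

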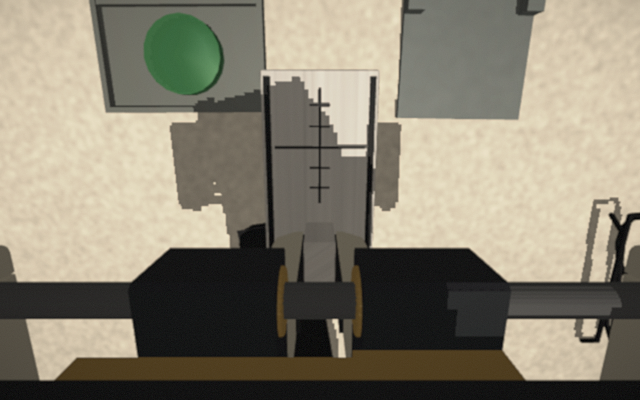

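The plate is held straight: nose corners (262,70) and (379,70). The station's front floor corners are at (397,116) and (519,119), and its left floor edge runs up to (402,2).

Run:
```python
from h import *
import pickle
c=pickle.load(open("w10.pkl","rb"))
for p in[(397,116),(519,119),(402,10),(528,20)]: print(p,ray(c,p,.006).round(4))
s=robot.read_state();M=R.from_quat(s["eef_rot"]).as_matrix();zb=s["ee_pos"][2]-.0229
for y in(.028,-.028):
    P=s["ee_pos"]+M@np.array([.086,-y,.0229-.005]);print(P.round(4),proj(c,P).round(1))
print([ray(c,p,zb+.005).round(4) for p in[(263,70),(379,70)]])
t=optics.camera("top");g=t["image"]
cv2.imwrite("pics/t2.png",cv2.resize(g[105:205,290:370,::-1],None,fx=6,fy=6,interpolation=cv2.INTER_CUBIC))
```

```text
(397, 116) [0.5503 0.0396 0.006 ]
(519, 119) [ 0.5465 -0.0574  0.006 ]
(402, 10) [0.6263 0.0389 0.006 ]
(528, 20) [ 0.6182 -0.0551  0.006 ]
[0.5719 0.1308 0.1168] [255.2  71.9]
[0.5712 0.0748 0.1167] [375.3  71.5]
[array([0.5727, 0.1271, 0.1169]), array([0.5719, 0.0731, 0.1169])]
```

```bash
python3 -m pendant '[[0,0,0.01,0.15,0.25,0,-1],[0,0,0.01,0.3,0.5,0,-1],[0,0,0.01,0.442,0.732,0,-1],[0,0,0.01,0.442,0.732,0,-1],[0,0,0.01,0.442,0.732,0.2,-1],[0,0,0.01,0.442,0.732,0.4,-1],[0,0,0.01,0.442,0.732,0.55,-1],[0,0,0.01,0.442,0.732,0.6,-1],[0,0,0.01,0.442,0.732,0.6,-1],[0,0,0.01,0.442,0.732,0.6,-1]]'
python3 - <<'E'
from h import *
import pickle
c=optics.camera("wrist");im=c["image"];cv2.imwrite("pics/w11.png",im[:,:,::-1])
pickle.dump(c,open("w11.pkl","wb"))
go(.5505,-.008,.0289,-1.3)
E
```

```text
time_s: 33.0
ee_pos: [0.5517, -0.0074, 0.0461]
eef_rot: [1.0, -0.011, 0.001, -0.0]
force: [0.2, -0.1, -1.2]
finger_gap: 0.0134
gripper_force: 45.0
shift [-0.01   0.002  0.117] yaw -1.32 rz -0.0 tilt [ 0.003  0.    -1.   ] pos [ 0.5519 -0.0077  0.0465] t 33.05
```

View pics/w11.png

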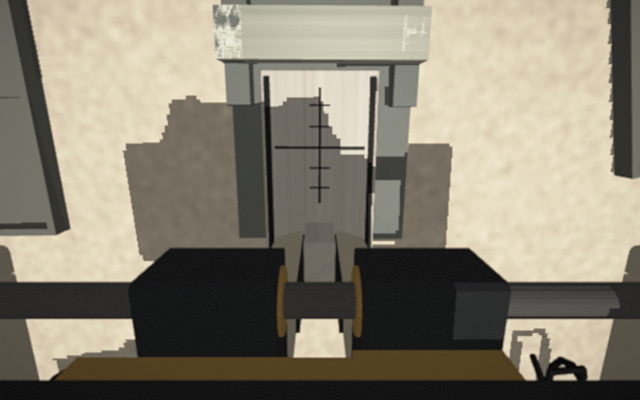

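The plate sits centred between the guides: plate columns 262–379, guide inner faces 252 and 392. Its nose (row 70) is just short of the bar (row 62). Lower it to the floor.

```bash
python3 -m pendant '[[0,0,0,0,0,0.04,-1],[0,0,0,0,0,0.07,-1],[0,0,0,0,0,0.09,-1],[0,0,0,0,0,0.1,-1],[0,0,0,0,0,0.107,-1],[0,0,0,0,0,0.112,-1],[0,0,0,0,0,0.112,-1]]' && python3 -m pendant '[[0,0,0,0.04,0,0,-1],[0,0,0,0.08,0,0,-1],[0,0,0,0.12,0,0,-1],[0,0,0,0.16,0,0,-1],[0,0,0,0.2,0,0,-1],[0,0,0,0.2,0,0,-1]]'
```

```text
time_s: 33.75
ee_pos: [0.5508, -0.0084, 0.0289]
eef_rot: [1.0, -0.012, 0.0, -0.0]
force: [-1.1, 0.3, 3.2]
finger_gap: 0.0134
gripper_force: 45.0
time_s: 34.35
ee_pos: [0.5815, -0.0091, 0.0289]
eef_rot: [1.0, -0.012, 0.0, -0.0]
force: [-1.2, -0.0, 4.7]
finger_gap: 0.0137
gripper_force: 45.0
```

```bash
python3 -m pendant '[[0,0,0,0.04,0,0,-1],[0,0,0,0.08,0,0,-1],[0,0,0,0.12,0,0,-1],[0,0,0,0.16,0,0,-1],[0,0,0,0.18,0,0,-1],[0,0,0,0.18,0,0,-1]]' && python3 -m pendant '[[0,0,0,0.01,0,0,-1],[0,0,0,0.02,0,0,-1],[0,0,0,0.03,0,0,-1],[0,0,0,0.03,0,0,-1]]'
```

```text
time_s: 34.95
ee_pos: [0.607, -0.0098, 0.029]
eef_rot: [1.0, -0.012, -0.001, -0.0]
force: [-4.3, 0.7, 6.4]
finger_gap: 0.0142
gripper_force: 45.0
time_s: 35.35
ee_pos: [0.611, -0.0098, 0.029]
eef_rot: [1.0, -0.012, -0.001, -0.0]
force: [-4.9, 1.6, 7.5]
finger_gap: 0.0135
gripper_force: 45.0
```

```bash
python3 -m pendant '[[0,0,0,0.007,0,0,-1],[0,0,0,0.014,0,0,-1],[0,0,0,0.02,0,0,-1],[0,0,0,0.02,0,0,-1]]'|grep -E 'pos|^force' && python3 -m pendant '[[0,0,0,0.007,0,0,-1],[0,0,0,0.014,0,0,-1],[0,0,0,0.014,0,0,-1]]'|grep -E 'pos|^force' && python3 -m pendant '[[0,0,0,0.007,0,0,-1],[0,0,0,0.014,0,0,-1],[0,0,0,0.014,0,0,-1]]'|grep -E 'pos|^force'
```

```text
ee_pos: [0.6138, -0.0099, 0.029]
force: [-5.5, 0.5, 7.3]
ee_pos: [0.6155, -0.0099, 0.029]
force: [-4.7, 0.5, 7.9]
ee_pos: [0.6155, -0.0099, 0.0289]
force: [-10.4, -0.0, 10.1]
```

```bash
python3 -m pendant '[[0,0,0,0.007,0,0,-1],[0,0,0,0.014,0,0,-1],[0,0,0,0.014,0,0,-1]]'|grep -E 'pos|^force' && python3 -m pendant '[[0,0,0,0.01,0,0,-1],[0,0,0,0.01,0,0,-1]]'|grep -E 'pos|^force'
python3 - <<'E'
from h import *
t=optics.camera("top");s=robot.read_state();print(s["ee_pos"],s["force"])
E
```

```text
ee_pos: [0.6156, -0.0099, 0.0289]
force: [-13.7, 1.3, 14.1]
ee_pos: [0.6158, -0.0099, 0.0289]
force: [-14.6, 0.0, 16.7]
[ 0.61573797 -0.00993645  0.02886665] [-14.41702261   0.1183236   16.3704192 ]
```

The plate stopped against a hard stop at 0.6158, with 14 N and no further motion, which matches the computed home. Release and withdraw straight up.

```bash
python3 -m pendant '[[0,0,0,-0.008,0,0,-0.4],[0,0,0,-0.008,0,0,-0.4],[0,0,0,-0.008,0,0,-0.4],[0,0,0,-0.008,0,-0.03,-0.4],[0,0,0,-0.008,0,-0.1,-0.4],[0,0,0,-0.008,0,-0.3,-0.4],[0,0,0,-0.008,0,-0.6,-0.4],[0,0,0,-0.008,0,-0.9,-0.4]]' && python3 -m pendant '[[0,0,0,-0.3,0,0,-0.4],[0,0,0,-0.6,0,-0.1,-0.4],[0,0,0,-0.9,0,-0.2,-0.4],[0,0,0,-0.9,0,-0.2,-0.4],[0,0,0,-0.9,0,-0.2,-0.4]]'
python3 - <<'E'
from h import *
c=optics.camera("wrist");t=optics.camera("top");s=optics.camera("scene")
a=c["image"][:240,:,::-1]
b=cv2.resize(s["image"][120:360,150:450,::-1],(380,304));d=cv2.resize(t["image"][105:275,160:480,::-1],(420,223))
o=np.zeros((560,800,3),np.uint8);o[:240,80:720]=a;o[250:554,:380]=b;o[250:473,380:]=d
cv2.imwrite("pics/f.png",o)
E
```

```text
time_s: 37.7
ee_pos: [0.6218, -0.0101, 0.1654]
eef_rot: [1.0, -0.012, -0.0, 0.0]
force: [1.0, -0.0, -0.1]
finger_gap: 0.0285
gripper_force: 0.0
time_s: 38.2
ee_pos: [0.4875, -0.0068, 0.1951]
eef_rot: [1.0, -0.012, 0.002, -0.0]
force: [-0.1, -0.0, 0.7]
finger_gap: 0.0279
gripper_force: 0.0
```

View pics/f.png

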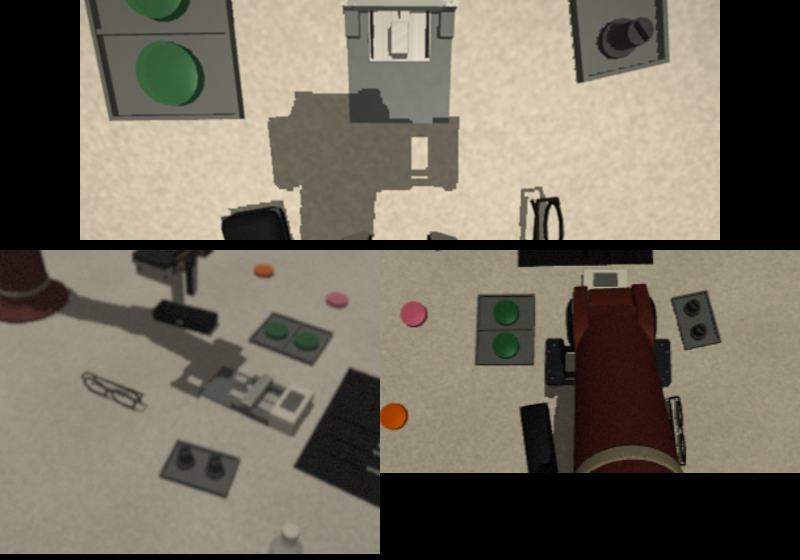

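All parts are in place. One numeric check of the plate's tail (row 60) against the station front edge (row 122): it should be 55 mm.

Run:
```python
from h import *
c=optics.camera("wrist")
print(ray(c,(320,60.5),.0085)-ray(c,(320,122),.006))
```

```text
[ 0.05507248 -0.00132369  0.0025    ]
```

```bash
python3 -c "
from rig import finish_job
print(finish_job())"
```

```text
the job is handed in; nothing more can be done
None
```

I've handed the job in at about 38 s: one lens lies flat in each bay, both blocks stand upright in the small tray, the plate is fully home against the stop, and I never touched the spectacles or case.

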